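Drag-test three tape dispensers and sort them by foot-pad grip

TASK

Only one of the three tape dispensers standing about the middle of the desk still has a foot pad that grips; the other two slip away when tape is pulled. Slide each one a hand's width along the desk, before lifting it, to feel how hard it drags; then stand the one that grips on the green mat beside the swab carton, square to the mat with its cutter end toward the near edge of the desk. Put the two that slip side by side in the sloping repair tray, lengthways up and down the slope and resting against the lower lip, each one set down flat on the slope rather than let go above it or dropped, and leave everything else on the desk where it stands.

Things in the scene. Friction and masses are not known exactly. Their poses are not given: they have to be found in the camera images.
- dispenser_a: black weighted tape dispenser, one of three look-alikes, 54 (x) x 145 (y) x 84 high, 0.76-0.94 kg. Origin: centre of the base's underside, 2.5 mm above its support (foot pad 51 x 130); y lengthways to the cutter, z up. Base 54 wide at z 4, tapering to 48 at z 25; above it two flat cheeks, z 24-58, y -60 to +5, 44 wide overall: grasp them across x at y -12 (roll between, to z 84). Cutter block y 55-67, to z 53
- dispenser_a_cutter (a point): cutter blade of dispenser_a, 66 mm from its origin along y, 50 mm up. Of the three dispensers one has a gripping pad and takes 4.0 to 6.1 N to drag; the two worn ones take 0.9 to 1.4 N and slide down the sloping tray by themselves. Looks and names do not tell which; each may start in any of the three places, cutter within about 0.7 rad of facing the robot. (A fourth, at the back by the pens, is not meant)
- dispenser_b: black weighted tape dispenser, one of three look-alikes, 54 (x) x 145 (y) x 84 high, 0.76-0.94 kg. Origin: centre of the base's underside, 2.5 mm above its support (foot pad 51 x 130); y lengthways to the cutter, z up. Base 54 wide at z 4, tapering to 48 at z 25; above it two flat cheeks, z 24-58, y -60 to +5, 44 wide overall: grasp them across x at y -12 (roll between, to z 84). Cutter block y 55-67, to z 53
- dispenser_b_cutter (a point): cutter blade of dispenser_b, 66 mm from its origin along y, 50 mm up. Of the three dispensers one has a gripping pad and takes 4.0 to 6.1 N to drag; the two worn ones take 0.9 to 1.4 N and slide down the sloping tray by themselves. Looks and names do not tell which; each may start in any of the three places, cutter within about 0.7 rad of facing the robot. (A fourth, at the back by the pens, is not meant)
- dispenser_c: black weighted tape dispenser, one of three look-alikes, 54 (x) x 145 (y) x 84 high, 0.76-0.94 kg. Origin: centre of the base's underside, 2.5 mm above its support (foot pad 51 x 130); y lengthways to the cutter, z up. Base 54 wide at z 4, tapering to 48 at z 25; above it two flat cheeks, z 24-58, y -60 to +5, 44 wide overall: grasp them across x at y -12 (roll between, to z 84). Cutter block y 55-67, to z 53
- dispenser_c_cutter (a point): cutter blade of dispenser_c, 66 mm from its origin along y, 50 mm up. Of the three dispensers one has a gripping pad and takes 4.0 to 6.1 N to drag; the two worn ones take 0.9 to 1.4 N and slide down the sloping tray by themselves. Looks and names do not tell which; each may start in any of the three places, cutter within about 0.7 rad of facing the robot. (A fourth, at the back by the pens, is not meant)
- mat: green packing mat with a pale grid, fixed, 190 deep (x) x 220 wide (y) x 4 mm thick; origin at the centre of its underside, x away from the robot. The swab carton stands on its right (-y) half; the left half, centred about y = +55 mm, is free
- tray_bed (a point): sloping grey sheet-metal repair tray, fixed, inclined 28 deg, low edge toward the robot. Point: centre of the bed's upper surface, 62 mm above the desk; x up the slope, y across (left), z out of the bed. Inside 190 (x) x 250 (y); walls 3 thick; lower lip at x -95, 18 high; other rims 12 high. A dispenser lying lengthways against the lip has its origin at x -23
- swab_box: teal carton of swabs with a sprung flap, waiting on the mat's right half; bystander, 80 (x) x 119 (y) x 56 mm high; origin under its centre. Its long side runs away from the robot
- wipes_tub: white tub with a blue screw lid; bystander, 55 mm across, 80 high; origin under its centre
- sanitiser: pump bottle; bystander, 56 (x) x 72 (y) x 182 mm high; origin under its centre
- mug: white mug with green dots; bystander, 78 mm across, 114 mm (y) with its handle, which points to -y, 93 high; origin under the centre of the whole
- thermometer: white infrared thermometer lying on its side; bystander, 115 x 114 x 37 mm high; origin under its centre
- stapler: blue and black stapler; bystander, 34 (x) x 125 (y) x 43 mm high; origin under its centre

How it is judged:
By the outcome, as a careful person would: the job done as asked, in the order asked, and still so for the second after the job is handed in, with the robot touching nothing.
It also fails if it takes over 72 s, if anything falls off the work surface, if the arm or the gripper's body presses on something with over 40 N, if the wrist force passes 120 N, or if a joint passes its speed limit or range.

ROBOT

A 6-joint arm with a two-finger parallel gripper is mounted at the origin on a cart in front of the work surface, level with it; the furniture and walls round the work are solid. World frame = base frame: x ahead of the robot, y to its left, z up, the work surface at z = 0. Lengths are in m, angles in rad, forces in N, time in s.
With the tool pointing down it reaches from about 0.275 to 0.85 m from the base axis. Payload 5.2 kg.
Tool frame: the origin (TCP) lies on the front face of the gripper's body, between the roots of the fingers; the fingertips stand 73 mm ahead of it and the grasp point (between the pads) lies 54 mm ahead of it (arm.tip_reach is the distance from the TCP to the fingertips, in m); z points along the fingers, y is the line along which they close (so a half turn about z gives the same grasp; the last joint's range is limited). The gripper opens to 85 mm and grips with 20 to 120 N. Pads are 22 mm wide; open, the fingers measure 114 mm over their backs; the gripper's body (76 mm by 85 mm) begins 54 mm behind the grasp point. The pads swing forward as they close: fully open they stand 13 mm farther back than shut.
Start: joints at [-1.317, 0.259, 1.535, -0, 1.348, -0.203], TCP at [0.243, -0.494, 0.304] pointing down, gripper open.
Joint ranges: [-3.14, 3.14], [-0.91, 2.08], [0.19, 2.58], [-1.22, 4.36], [0.22, 2.71], [-3.12, 3.12]. Speed limits (rad/s): [2.57, 2.57, 3.14, 3.14, 3.14, 3.14].

INTERFACE

Orientations are given as a 3x3 rotation matrix whose columns are the frame's x, y, z axes.
In Python, from rig import arm, eyes, order, finder gives the robot as it stands.
- The arm moves only by the shell command python3 -m pendant 'ROWS' [OPENING] [FORCE]. ROWS is JSON, a list of rows, each an object of numbers: "tx", "ty", "tz": the shift along the world's x, y, z each as a share of 25 cm, from -1 to 1; "roll": the turn about the world's z as a share of pi rad, from -1 to 1. A call has 1 to 10 rows; each row is the pose to reach, as a shift and turn from the pose commanded when the call began, turning the shorter way round; what a row does not reach only later rows make up. A row lasts 1/10 s, in which the tool goes at most 50 mm and 8.59 degrees, less where a joint would pass 70% of its speed; a pose out of reach is approached as far as the arm can. A call with a number of a shift or a turn outside -1 to 1 is refused whole. A call with a gripper value outside its range is refused whole. OPENING is the finger opening in mm, from 0 to 85.4, set as the call begins (- or left out, the last holds). The fingers move at their own pace and stop on an object; FORCE is the grip in N (left out, the last holds). Time passes only in rows, so rows that repeat a pose let the fingers close. It gives the time, the measured TCP pose, the force, the opening and the grip force at its end, in the units of the state.
- arm.get_state(): the state, without advancing time (a new reading comes with each control period).
- eyes.read_camera(name): name is "side" or "top"; returns a dict with "pixels" (384x512x3 uint8, red, green, blue), "vfov" (degrees; the focal length in pixels is half the picture's height over the tangent of half this angle, whatever the lens; pixels are square), "cx", "cy" (the principal point, pixels), "world_from_camera" (4x4, takes a point from camera to world coordinates). Camera axes: x right, y down, z forward; pixel columns grow to the right and rows downward; lengths in m; the calibration is good to about 2 mm. A picture is of the moment at which its call begins. There is no depth.
- order.finish_job(): hands the job in; it is judged then, once.
Trained networks look in the newest picture that a camera, given by its name, has taken for a name from the list of things; names that differ only in an ending like _2 or _b are one class to them, and where a whole thing is asked for, a point or a joint stands for the part that bears it (a point fixed in the world has none). Each returns a list of dicts, best first, with "p" (0 to 1); they miss things now and then, are a little off and sometimes report something else, mostly with a low value. They report only what shows in the picture. A call takes as long as a camera call.
- finder.recognise(query, camera): "position" ([x, y, z] in m, in world coordinates, good to about 4 mm: the middle of the surface that is visible of it).
- finder.regions_of(query, camera): "region" (384x512 bool, what is visible of it).
The state is a dict: "clock": time; "q": joint angles; "qvel": joint speeds; "effort": joint torques, N m; "eef_pos": TCP position; "ee_rot": TCP orientation; "ft_force": force on the tool from outside, world axes, zero at the start; "ft_torque": the same for the moment, N m; "finger_gap": finger opening in m; "gripper_force": force on a finger pad.
Only numpy, scipy, OpenCV 4.12 (cv2) and the standard library are available. Lean on these libraries where they do the work, as an engineer would, in place of code of your own. Each camera call takes 0.05 s, during which the arm holds its last target. There are 200 camera calls.

## Working session

There is one attempt and no reset: what is moved stays moved. The work goes in short steps, Python scripts to look and compute and a shell command to move; the robot and the scene stay as the last step left them, time stands still between calls to the robot, and variables do not carry over. Pictures are saved under pics/ and viewed, at most 10 in all, crops included, and the job is handed in when it is done.

```bash
mkdir -p pics; ls; python3 - <<'E'
from rig import arm, eyes, order, finder
import cv2,numpy as np
print(arm.get_state())
for c in ("top","side"):
    r=eyes.read_camera(c); print(c,r["vfov"],r["cx"],r["cy"],np.round(r["world_from_camera"],3).tolist())
    cv2.imwrite(f"pics/{c}0.png",cv2.resize(r["pixels"][:,:,::-1],(768,576)))
    for q in ("dispenser_a","dispenser_a_cutter","mat","tray_bed","swab_box","wipes_tub","sanitiser","mug","thermometer","stapler"):
        print(c,q,[(np.round(d["position"],3).tolist(),round(d["p"],2)) for d in finder.recognise(q,c)])
E
```

```text
pics
{'clock': 0.0, 'q': array([-1.31678464e+00,  2.59360101e-01,  1.53606088e+00, -1.70983583e-05,
        1.34802366e+00, -2.02815711e-01]), 'qvel': array([ 0.00035848, -0.00039743, -0.00059042,  0.00131133, -0.00278013,
       -0.00026844]), 'effort': array([ 5.97421458e-04, -4.46032584e+01, -2.90565509e+01, -2.72286261e-04,
        1.19261097e-02, -2.47170271e-05]), 'eef_pos': array([ 0.2425148 , -0.49320801,  0.30307429]), 'ee_rot': array([[ 8.97454869e-01,  4.41106025e-01, -4.81524748e-04],
       [ 4.41106144e-01, -8.97453158e-01,  1.78837088e-03],
       [ 3.56715264e-04, -1.81738568e-03, -9.99998285e-01]]), 'ft_force': array([0.54481608, 0.48702109, 0.05851354]), 'ft_torque': array([0.02026757, 0.02278095, 0.00429119]), 'gripper_force': 0.0, 'finger_gap': 0.08528263158224772}
top 44.82030475476566 251.84290957395467 183.57869048011756 [[0.045, -0.977, 0.208, 0.199], [-0.999, -0.043, 0.014, -0.033], [-0.005, -0.208, -0.978, 1.523], [0.0, 0.0, 0.0, 1.0]]
top dispenser_a [([0.437, 0.111, 0.032], 0.97), ([0.476, -0.192, 0.031], 0.93), ([0.445, -0.024, 0.029], 0.6)]
top dispenser
[... 507 characters left out ...]
 -0.753, 0.917], [-0.016, -0.753, -0.657, 0.878], [0.0, 0.0, 0.0, 1.0]]
side dispenser_a [([0.458, -0.024, 0.029], 0.97), ([0.487, -0.169, 0.031], 0.74), ([0.445, 0.117, 0.026], 0.63)]
side dispenser_a_cutter [([0.453, -0.021, 0.031], 0.76)]
side mat [([0.642, 0.008, 0.007], 0.84)]
side tray_bed [([0.613, 0.312, 0.062], 0.79)]
side swab_box [([0.652, -0.108, 0.048], 0.73)]
side wipes_tub [([0.635, -0.265, 0.064], 0.57), ([0.458, -0.026, 0.029], 0.41), ([0.49, -0.168, 0.028], 0.29)]
side sanitiser [([0.563, 0.132, 0.098], 0.76), ([0.632, -0.263, 0.063], 0.56)]
side mug [([0.346, -0.12, 0.062], 0.56)]
side thermometer [([0.368, -0.335, 0.031], 0.92)]
side stapler [([0.357, 0.297, 0.03], 0.63)]
```

View pics/top0.png

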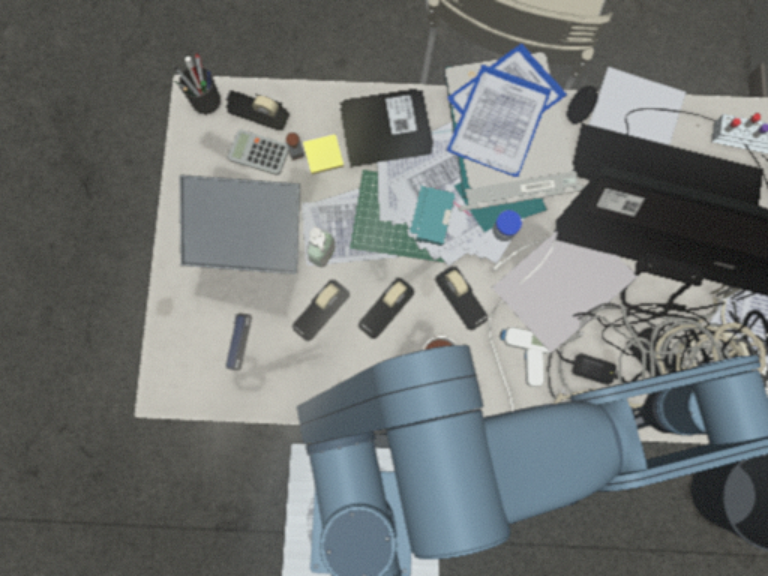

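View pics/side0.png

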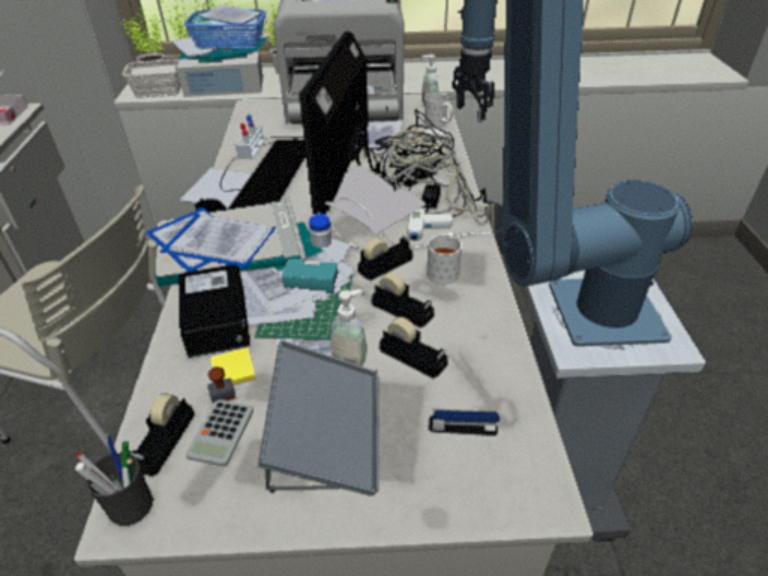

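The top view shows three dispensers at (321,309), (387,307) and (461,297), with cutters toward the robot. The tray is at (240,222), the mat at (395,215) partly under papers with the swab box at (433,214), and the mug is just in front of the right-hand dispenser. Next I fit silhouettes to get poses and yaws.

```bash
cat > h.py <<'E'
from rig import arm, eyes, order, finder
import cv2,numpy as np
from scipy.optimize import minimize
from scipy.spatial.transform import Rotation as R
def cam(n):
    r=eyes.read_camera(n); r["f"]=r["pixels"].shape[0]/2/np.tan(np.radians(r["vfov"])/2); return r
def proj(r,P):
    T=np.linalg.inv(r["world_from_camera"]); p=np.atleast_2d(P)@T[:3,:3].T+T[:3,3]
    return p[:,:2]/p[:,2:]*r["f"]+[r["cx"],r["cy"]]
def unproj(r,uv,z):
    T=r["world_from_camera"]; uv=np.atleast_2d(uv)
    d=np.c_[(uv-[r["cx"],r["cy"]])/r["f"],np.ones(len(uv))]@T[:3,:3].T
    return T[:3,3]+d*((z-T[2,3])/d[:,2])[:,None]
def box(x0,x1,y0,y1,z0,z1,t=None):
    t=x1 if t is None else t
    return np.array([[s*w,y,z] for z,w in((z0,x1),(z1,t)) for s in(-1,1) for y in(y0,y1)])/1e3
a=np.linspace(0,2*np.pi,24)
DISP=[box(-27,27,-72.5,72.5,0,25,24),box(-22,22,-60,5,24,58),box(-24,24,55,67,20,53),
 np.array([[s*.011,-.0275+.033*np.cos(t),.051+.033*np.sin(t)] for s in(-1,1) for t in a])]
def render(r,parts,T,M):
    m=np.zeros((384*4,512*4),np.uint8)
    for p in parts:
        h=cv2.convexHull((proj(r,p@M.T+T)*4+1.5).astype(np.float32))
        cv2.fillConvexPoly(m,h.astype(np.int32),1)
    return cv2.resize(m.astype(np.float32),(512,384),interpolation=cv2.INTER_AREA)
def fit(obs,parts,x0,z=0.0025,pitch=0.0):
    def cost(v):
        M=R.from_euler("zy",[v[2],-pitch]).as_matrix(); c=0
        for r,m in obs:
            s=render(r,parts,np.array([v[0],v[1],z]),M); c+=1-np.minimum(s,m).sum()/np.maximum(s,m).sum()
        return c/len(obs)
    S=np.array([x0]+[np.array(x0)+d for d in np.diag([.012,.012,.2])])
    o=minimize(cost,x0,method="Nelder-Mead",options=dict(initial_simplex=S,xatol=2e-4,fatol=1e-5))
    return o.x,o.fun
E
python3 - <<'E'
from h import *
import pickle
rs={c:cam(c) for c in("top","side")}
ms={c:[(d["p"],d["region"].astype(np.float32)) for d in finder.regions_of("dispenser_a",c)] for c in rs}
for x0 in ([.45,.11],[.445,-.025],[.485,-.18]):
    obs=[]
    for c,r in rs.items():
        u=proj(r,[x0+[.03]])[0]; b=None
        for p,m in ms[c]:
            ys,xs=np.nonzero(m); d=np.hypot(xs.mean()-u[0],ys.mean()-u[1])
            if d<22 and (b is None or p>b[0]): b=(p,m)
        if b: obs.append((r,b[1])); 
    for y in (-2.0,-1.1): 
        for o in ([obs]+[[q] for q in obs]):
            v,f=fit(o,DISP,[x0[0],x0[1],np.pi/2+np.pi+(-.5 if y<-1.5 else .5)]); print(x0,len(o),np.round(v-[0,0,1.5*np.pi],3),round(f,3))
BED=[np.array([[x,y,.0] for x in(-.095,.095) for y in(-.125,.125)]),np.array([[-.098,y,z] for y in(-.128,.128) for z in(0,.018)]),np.array([[.098,y,z] for y in(-.128,.128) for z in(0,.012)]),
 ]+[np.array([[x,s*.128,z] for x in(-.098,.098) for z in(0,.012)]) for s in(-1,1)]
for c in rs:
    m=finder.regions_of("tray_bed",c)
    for d in m[:1]:
        print("tray",c,d["p"],d["region"].sum(),*fit([(rs[c],d["region"].astype(np.float32))],BED,[.61,.305,0.],.062,np.radians(28)))
r=rs["top"]; u=proj(r,[[.64,.0,.004]])[0].astype(int); print(u)
cr=r["pixels"][u[1]-45:u[1]+55,u[0]-60:u[0]+70]; print(u[0]-60,u[1]-45)
cv2.imwrite("pics/mat.png",cv2.resize(cr[:,:,::-1],None,fx=6,fy=6,interpolation=cv2.INTER_CUBIC))
E
```

```text
[0.45, 0.11] 2 [ 0.436  0.113 -0.67 ] 0.179
[0.45, 0.11] 1 [ 0.437  0.112 -0.647] 0.093
[0.45, 0.11] 1 [ 0.434  0.116 -0.838] 0.245
[0.45, 0.11] 2 [ 0.436  0.113 -0.689] 0.181
[0.45, 0.11] 1 [ 0.436  0.112 -0.642] 0.093
[0.45, 0.11] 1 [ 0.434  0.114 -0.831] 0.245
[0.445, -0.025] 2 [ 0.448 -0.03  -0.659] 0.223
[0.445, -0.025] 1 [ 0.448 -0.031 -0.641] 0.117
[0.445, -0.025] 1 [ 0.447 -0.027 -0.924] 0.282
[0.445, -0.025] 2 [ 0.448 -0.031 -0.681] 0.223
[0.445, -0.025] 1 [ 0.448 -0.031 -0.654] 0.118
[0.445, -0.025] 1 [ 0.449 -0.026 -1.012] 0.286
[0.485, -0.18] 2 [ 0.478 -0.198  0.591] 0.245
[0.485, -0.18] 1 [ 0.48  -0.196  0.546] 0.155
[0.485, -0.18] 1 [ 0.471 -0.183 -0.056] 0.39
[0.485, -0.18] 2 [ 0.479 -0.196  0.559] 0.245
[0.485, -0.18] 1 [ 0.48  -0.195  0.55 ] 0.154
[0.485, -0.18] 1 [ 0.474 -0.191  0.659] 0.283
tray top 0.77 4833 [ 0.61055921  0.29346379 -0.02485046] 0.03311675786972046
tray side 0.91 6576 [ 0.60920833  0.29861134 -0.02455594] 0.06259286403656006
[249 149]
189 104
```

View pics/mat.png

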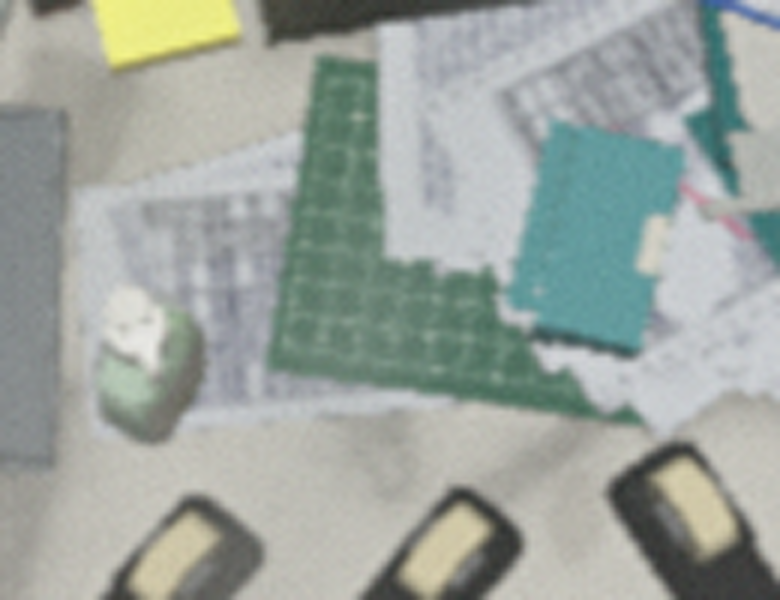

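The mat crop shows the near-left mat corner at (268,367), the far-left corner at (318,57) and the near edge running to about (650,422). The swab carton spans (510–685, 120–355). My fit started with the cutter reversed, so I'll redo it, and compute the mat and bystander geometry.

```bash
python3 - <<'E'
from h import *
rs={c:cam(c) for c in("top","side")}
ms={c:[(d["p"],d["region"].astype(np.float32)) for d in finder.regions_of("dispenser_a",c)] for c in rs}
for x0 in ([.436,.113],[.448,-.03],[.48,-.195]):
    obs=[]
    for c,r in rs.items():
        u=proj(r,[x0+[.03]])[0]; b=None
        for p,m in ms[c]:
            ys,xs=np.nonzero(m); d=np.hypot(xs.mean()-u[0],ys.mean()-u[1])
            if d<22 and (b is None or p>b[0]): b=(p,m)
        if b: obs.append((r,b[1]))
    for o in ([obs]+[[q] for q in obs]):
        v,f=fit(o,DISP,[*x0,np.pi/2+(.5 if x0[1]<-.1 else -.6)]); print(len(o),np.round(v-[0,0,.5*np.pi],3),round(f,3))
r=rs["top"]
P=unproj(r,(np.array([[268,367],[318,57],[600,413],[540,400]])-2.5)/6+[189,104],.004); print("mat NL,FL,near pts",P.round(3).tolist())
n=P[2]-P[0]; l=P[1]-P[0]; print("yaw near",np.arctan2(n[0],-n[1]),"yaw left",np.arctan2(l[1],l[0]),"len",np.linalg.norm(l))
print("box top corners",unproj(r,(np.array([[550,120],[685,145],[510,305],[640,350]])-2.5)/6+[189,104],.056).round(3).tolist())
print("sanit base",unproj(r,(np.array([[150,440],[200,370],[100,380]])-2.5)/6+[189,104],.02).round(3).tolist())
E
```

```text
2 [ 0.437  0.113 -0.668] 0.093
1 [ 0.437  0.112 -0.663] 0.077
1 [ 0.436  0.115 -0.696] 0.089
2 [ 0.448 -0.03  -0.666] 0.122
1 [ 0.45  -0.031 -0.651] 0.1
1 [ 0.448 -0.029 -0.673] 0.14
2 [ 0.478 -0.194  0.615] 0.129
1 [ 0.479 -0.196  0.616] 0.099
1 [ 0.476 -0.189  0.66 ] 0.109
mat NL,FL,near pts [[0.583, 0.054, 0.004], [0.768, 0.035, 0.004], [0.565, -0.133, 0.004], [0.571, -0.099, 0.004]]
yaw near -0.09823647070659898 yaw left -0.10246660440784276 len 0.18559164440756776
box top corners [[0.717, -0.097, 0.056], [0.706, -0.172, 0.056], [0.611, -0.079, 0.056], [0.589, -0.15, 0.056]]
sanit base [[0.535, 0.116, 0.02], [0.576, 0.09, 0.02], [0.568, 0.146, 0.02]]
```

Poses are consistent in both views. Mat: yaw about −0.10, centre (0.667,−0.065). Tray: (0.610,0.295), yaw −0.025. Plan: slide left, middle and right without lifting, then sort them. Going to the left dispenser first.

```bash

python3 -m pendant '[{"tx":0.4,"ty":1,"roll":-0.18},{"tx":0.4,"ty":1,"roll":-0.18},{"tx":0.4,"ty":1,"roll":-0.18},{"tx":0.4,"ty":1,"roll":-0.18},{"tx":0.4,"ty":1,"roll":-0.18},{"tx":0.4,"ty":1,"roll":-0.18}]' 85
python3 -m pendant '[{"tx":0.41,"ty":1,"roll":-0.178},{"tx":0.41,"ty":1,"roll":-0.178},{"tx":0.41,"ty":1,"roll":-0.178},{"tx":0.41,"ty":1,"roll":-0.178},{"tx":0.41,"ty":1,"roll":-0.178},{"tx":0.41,"ty":1,"roll":-0.178}]'
python3 -m pendant '[{"ty":0.4,"tz":-0.4},{"ty":0.4,"tz":-0.4},{"ty":0.4,"tz":-0.4},{"ty":0.4,"tz":-0.4}]'
python3 - <<'E'
from h import *
s=arm.get_state(); print(s["clock"],s["eef_pos"].round(4),np.degrees(np.arctan2(-s["ee_rot"][1,1],-s["ee_rot"][0,1])),s["ft_force"].round(2),s["q"].round(2))
E
```

```text
1.6 [ 0.2426 -0.4936  0.3039] 116.17079939694158 [-0.03  0.59 -0.21] [-1.32  0.26  1.54 -0.    1.35 -0.2 ]invalid input at $[0]: expected keys tx, ty, tz, roll
invalid input at $[0]: expected keys tx, ty, tz, roll
invalid input at $[0]: expected keys tx, ty, tz, roll
```

All four keys are required.

```bash

python3 -m pendant '[{"tx":0.4,"ty":1,"tz":0,"roll":-0.18},{"tx":0.4,"ty":1,"tz":0,"roll":-0.18},{"tx":0.4,"ty":1,"tz":0,"roll":-0.18},{"tx":0.4,"ty":1,"tz":0,"roll":-0.18},{"tx":0.4,"ty":1,"tz":0,"roll":-0.18},{"tx":0.4,"ty":1,"tz":0,"roll":-0.18}]' 85
python3 -m pendant '[{"tx":0.41,"ty":1,"tz":0,"roll":-0.178},{"tx":0.41,"ty":1,"tz":0,"roll":-0.178},{"tx":0.41,"ty":1,"tz":0,"roll":-0.178},{"tx":0.41,"ty":1,"tz":0,"roll":-0.178},{"tx":0.41,"ty":1,"tz":0,"roll":-0.178},{"tx":0.41,"ty":1,"tz":0,"roll":-0.178}]'
python3 -m pendant '[{"tx":0,"ty":0.4,"tz":-0.4,"roll":0},{"tx":0,"ty":0.4,"tz":-0.4,"roll":0},{"tx":0,"ty":0.4,"tz":-0.4,"roll":0},{"tx":0,"ty":0.4,"tz":-0.4,"roll":0}]'
cat > st.py <<'E'
from h import *
s=arm.get_state(); print(round(s["clock"],2),s["eef_pos"].round(4),"yaw",round(np.degrees(np.arctan2(s["ee_rot"][1,1],s["ee_rot"][0,1]))%180,1),"F",s["ft_force"].round(2),"gap",round(s["finger_gap"]*1e3,1),round(s["gripper_force"],1),s["q"].round(2)[[0,5]])
E
python3 st.py
```

```text
clock: 2.2
eef_pos: [0.3431, -0.2399, 0.304]
ee_rot: [[0.994, -0.106, 0.001], [-0.106, -0.994, 0.001], [0.0, -0.001, -1.0]]
ft_force: [-0.4, -0.8, -0.6]
finger_gap: 0.0853
gripper_force: 0.0
clock: 2.8
eef_pos: [0.443, 0.0016, 0.3043]
ee_rot: [[0.783, -0.622, 0.001], [-0.622, -0.783, -0.0], [0.001, -0.0, -1.0]]
ft_force: [1.3, -0.8, -0.3]
finger_gap: 0.0849
gripper_force: 0.0
clock: 3.2
eef_pos: [0.4396, 0.1029, 0.2002]
ee_rot: [[0.787, -0.616, -0.008], [-0.616, -0.787, 0.001], [-0.007, 0.004, -1.0]]
ft_force: [-0.2, -0.7, -1.0]
finger_gap: 0.0851
gripper_force: 0.0
3.2 [0.4396 0.1029 0.2002] yaw 51.9 F [-0.16 -0.71 -0.95] gap 85.1 0.0 [-0.02  2.22]
```

```bash

python3 -m pendant '[{"tx":0,"ty":0,"tz":-0.2,"roll":0},{"tx":0,"ty":0,"tz":-0.3,"roll":0},{"tx":0,"ty":0,"tz":-0.4,"roll":0},{"tx":0,"ty":0,"tz":-0.4,"roll":0},{"tx":0,"ty":0,"tz":-0.4,"roll":0}]' >/dev/null; python3 st.py
python3 -m pendant '[{"tx":0,"ty":0,"tz":0,"roll":0},{"tx":0,"ty":0,"tz":0,"roll":0},{"tx":0,"ty":0,"tz":0,"roll":0},{"tx":0,"ty":0,"tz":0,"roll":0},{"tx":0,"ty":0,"tz":0,"roll":0},{"tx":0,"ty":0,"tz":0,"roll":0}]' 30 30 >/dev/null; python3 st.py
```

```text
3.7 [0.4432 0.0995 0.1046] yaw 51.7 F [0.94 0.19 0.75] gap 84.7 0.0 [-0.03  2.21]
4.3 [0.4453 0.1005 0.1061] yaw 51.7 F [3.07 4.75 6.04] gap 42.4 30.3 [-0.02  2.21]
```

```bash

python3 -m pendant '[{"tx":-0.03,"ty":0.024,"tz":0,"roll":0},{"tx":-0.06,"ty":0.048,"tz":0,"roll":0},{"tx":-0.09,"ty":0.072,"tz":0,"roll":0},{"tx":-0.12,"ty":0.096,"tz":0,"roll":0},{"tx":-0.15,"ty":0.12,"tz":0,"roll":0}]' >/dev/null; python3 st.py
python3 -m pendant '[{"tx":-0.03,"ty":0.024,"tz":0,"roll":0},{"tx":-0.06,"ty":0.048,"tz":0,"roll":0},{"tx":-0.09,"ty":0.072,"tz":0,"roll":0},{"tx":-0.12,"ty":0.096,"tz":0,"roll":0},{"tx":-0.15,"ty":0.12,"tz":0,"roll":0}]' >/dev/null; python3 st.py
python3 -m pendant '[{"tx":0,"ty":0,"tz":0,"roll":0},{"tx":0,"ty":0,"tz":0,"roll":0}]' >/dev/null; python3 st.py
```

```text
4.8 [0.4085 0.1295 0.1061] yaw 51.8 F [ 5.05 -4.52  3.65] gap 42.8 32.0 [0.05 2.29]
5.3 [0.3712 0.1598 0.1061] yaw 51.8 F [ 5.84 -4.06  6.04] gap 42.5 32.1 [0.13 2.37]
5.5 [0.3702 0.1605 0.1061] yaw 51.8 F [2.54 2.14 9.86] gap 42.4 32.7 [0.13 2.37]
```

```bash

python3 -m pendant '[{"tx":0,"ty":0,"tz":0,"roll":0},{"tx":0,"ty":0,"tz":0,"roll":0},{"tx":0,"ty":0,"tz":0,"roll":0},{"tx":0,"ty":0,"tz":0.2,"roll":0},{"tx":0,"ty":0,"tz":0.4,"roll":0},{"tx":0.15,"ty":-0.34,"tz":0.4,"roll":0},{"tx":0.25,"ty":-0.56,"tz":0.4,"roll":0},{"tx":0.352,"ty":-0.79,"tz":0.4,"roll":0},{"tx":0.352,"ty":-0.79,"tz":0.4,"roll":0},{"tx":0.352,"ty":-0.79,"tz":0.4,"roll":0}]' 85 >/dev/null; python3 st.py
python3 - <<'E'
from h import *
r=cam("side"); r2=cam("top")
cv2.imwrite("pics/s1.png",cv2.resize(r["pixels"][100:300,150:400][:,:,::-1],None,fx=3,fy=3,interpolation=cv2.INTER_CUBIC))
for q in ("side","top"):
    print([(np.round(d["position"],3).tolist(),round(d["p"],2)) for d in finder.recognise("dispenser_a",q)])
E
```

```text
6.5 [ 0.4574 -0.0416  0.2041] yaw 51.5 F [ 0.02  1.05 -0.44] gap 84.8 0.0 [-0.33  1.91]
[([0.368, 0.175, 0.025], 0.65), ([0.495, -0.17, 0.028], 0.63), ([0.457, -0.022, 0.031], 0.57)]
[([0.476, -0.189, 0.031], 0.97), ([0.432, -0.014, 0.029], 0.69), ([0.627, -0.28, 0.078], 0.59), ([0.358, 0.178, 0.031], 0.56)]
```

View pics/s1.png

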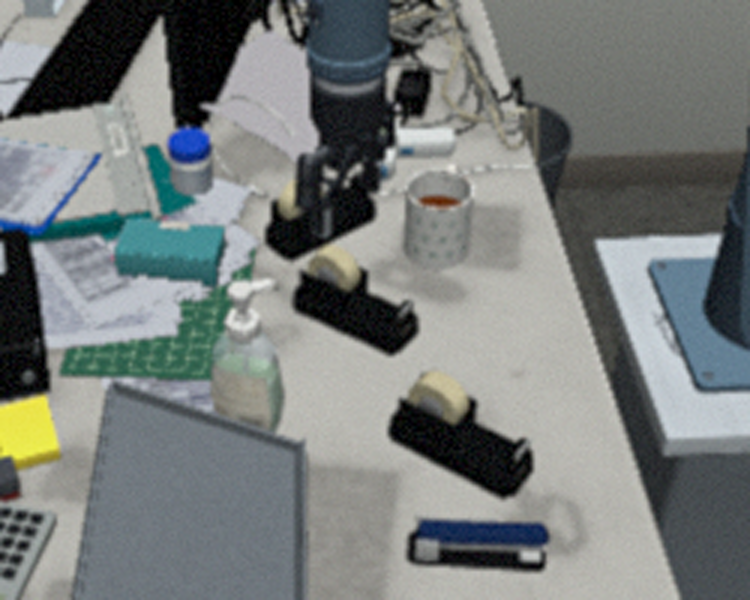

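The side view shows L slid clear at (460,430), upright, and M at (355,290). Its drag (about 6.9 N under about 5 N of extra load) suggests it's the gripping one. Now M, holding slightly higher.

```bash

python3 -m pendant '[{"tx":0,"ty":0.014,"tz":-0.2,"roll":0},{"tx":0,"ty":0.014,"tz":-0.3,"roll":0},{"tx":0,"ty":0.014,"tz":-0.376,"roll":0},{"tx":0,"ty":0.014,"tz":-0.376,"roll":0},{"tx":0,"ty":0.014,"tz":-0.376,"roll":0}]' >/dev/null; python3 st.py
python3 -m pendant '[{"tx":0,"ty":0,"tz":0,"roll":0},{"tx":0,"ty":0,"tz":0,"roll":0},{"tx":0,"ty":0,"tz":0,"roll":0},{"tx":0,"ty":0,"tz":0,"roll":0},{"tx":0,"ty":0,"tz":0,"roll":0},{"tx":0,"ty":0,"tz":0,"roll":0}]' 30 30 >/dev/null; python3 st.py
python3 -m pendant '[{"tx":-0.03,"ty":0.024,"tz":0,"roll":0},{"tx":-0.06,"ty":0.048,"tz":0,"roll":0},{"tx":-0.09,"ty":0.072,"tz":0,"roll":0},{"tx":-0.12,"ty":0.096,"tz":0,"roll":0},{"tx":-0.15,"ty":0.12,"tz":0,"roll":0}]' >/dev/null; python3 st.py
python3 -m pendant '[{"tx":-0.03,"ty":0.024,"tz":0,"roll":0},{"tx":-0.06,"ty":0.048,"tz":0,"roll":0},{"tx":-0.09,"ty":0.072,"tz":0,"roll":0},{"tx":-0.12,"ty":0.096,"tz":0,"roll":0},{"tx":-0.15,"ty":0.12,"tz":0,"roll":0}]' >/dev/null; python3 st.py
python3 -m pendant '[{"tx":0,"ty":0,"tz":0,"roll":0},{"tx":0,"ty":0,"tz":0,"roll":0}]' >/dev/null; python3 st.py
```

```text
7.2 [ 0.455  -0.0327  0.1101] yaw 51.8 F [0.76 0.5  0.66] gap 85.1 0.0 [-0.32  1.92]
7.8 [ 0.4561 -0.0342  0.111 ] yaw 51.7 F [-1.16  1.07  5.61] gap 42.2 31.2 [-0.32  1.92]
8.3 [ 0.4188 -0.0041  0.111 ] yaw 51.7 F [ 2.78 -2.53  5.43] gap 42.5 33.3 [-0.28  1.96]
8.8 [0.3815 0.0259 0.111 ] yaw 51.7 F [ 2.94 -3.17  6.2 ] gap 42.4 33.4 [-0.23  2.01]
9.0 [0.3803 0.0266 0.1109] yaw 51.7 F [-0.94  1.45 13.64] gap 42.2 34.3 [-0.23  2.01]
```

```bash

python3 -m pendant '[{"tx":0,"ty":0,"tz":0.004,"roll":0},{"tx":0,"ty":0,"tz":0.004,"roll":0},{"tx":0,"ty":0,"tz":0.004,"roll":0}]' - 20 >/dev/null; python3 st.py
python3 -m pendant '[{"tx":-0.02,"ty":0.016,"tz":0,"roll":0},{"tx":-0.04,"ty":0.032,"tz":0,"roll":0},{"tx":-0.06,"ty":0.048,"tz":0,"roll":0}]' >/dev/null; python3 st.py
python3 -m pendant '[{"tx":-0.02,"ty":0.016,"tz":0,"roll":0}]' >/dev/null; python3 st.py
python3 -m pendant '[{"tx":-0.02,"ty":0.016,"tz":0,"roll":0}]' >/dev/null; python3 st.py
```

```text
9.3 [0.3794 0.0266 0.111 ] yaw 51.7 F [-1.59  2.2   7.93] gap 42.5 33.5 [-0.23  2.01]
9.6 [0.3654 0.0381 0.111 ] yaw 51.7 F [ 1.93 -1.74 -0.1 ] gap 42.6 32.7 [-0.2   2.04]
9.7 [0.3602 0.0422 0.111 ] yaw 51.7 F [ 2.49 -1.54  0.41] gap 42.5 32.7 [-0.19  2.05]
9.8 [0.3552 0.0463 0.111 ] yaw 51.7 F [ 2.12 -1.04  1.02] gap 42.5 32.7 [-0.18  2.05]
```

```bash

python3 -m pendant '[{"tx":0,"ty":0,"tz":0,"roll":0},{"tx":0,"ty":0,"tz":0,"roll":0},{"tx":0,"ty":0,"tz":0,"roll":0},{"tx":0,"ty":0,"tz":0.2,"roll":0},{"tx":0,"ty":0,"tz":0.4,"roll":0},{"tx":0.1,"ty":-0.17,"tz":0.4,"roll":0.04},{"tx":0.2,"ty":-0.34,"tz":0.4,"roll":0.08},{"tx":0.3,"ty":-0.51,"tz":0.4,"roll":0.12},{"tx":0.4,"ty":-0.68,"tz":0.4,"roll":0.16},{"tx":0.532,"ty":-0.94,"tz":0.4,"roll":0.2}]' 85 >/dev/null; python3 st.py
python3 -m pendant '[{"tx":0,"ty":0,"tz":0,"roll":0.209},{"tx":0,"ty":0,"tz":0,"roll":0.209},{"tx":0,"ty":0,"tz":0,"roll":0.209},{"tx":0,"ty":0,"tz":0,"roll":0.209},{"tx":0,"ty":0,"tz":0,"roll":0.209},{"tx":0,"ty":0,"tz":0,"roll":0.209}]' >/dev/null; python3 st.py
```

```text
10.8 [ 0.4789 -0.1705  0.2107] yaw 88.0 F [0.21 0.   0.74] gap 84.8 0.0 [-0.56  1.04]
11.4 [ 0.478  -0.1687  0.2105] yaw 125.4 F [-0.19 -1.09  0.85] gap 85.4 0.0 [-0.56  0.39]
```

```bash

python3 -m pendant '[{"tx":0.04,"ty":-0.076,"tz":-0.1,"roll":0},{"tx":0.04,"ty":-0.076,"tz":-0.2,"roll":0},{"tx":0.04,"ty":-0.076,"tz":-0.3,"roll":0},{"tx":0.04,"ty":-0.076,"tz":-0.394,"roll":0},{"tx":0.04,"ty":-0.076,"tz":-0.394,"roll":0}]' >/dev/null; python3 st.py
python3 -m pendant '[{"tx":0,"ty":0,"tz":0,"roll":0},{"tx":0,"ty":0,"tz":0,"roll":0},{"tx":0,"ty":0,"tz":0,"roll":0},{"tx":0,"ty":0,"tz":0,"roll":0},{"tx":0,"ty":0,"tz":0,"roll":0},{"tx":0,"ty":0,"tz":0.004,"roll":0}]' 30 30 >/dev/null; python3 st.py
python3 -m pendant '[{"tx":0.003,"ty":0.036,"tz":0,"roll":0},{"tx":0.006,"ty":0.072,"tz":0,"roll":0},{"tx":0.009,"ty":0.108,"tz":0,"roll":0},{"tx":0.012,"ty":0.144,"tz":0,"roll":0},{"tx":0.015,"ty":0.18,"tz":0,"roll":0}]' >/dev/null; python3 st.py
python3 -m pendant '[{"tx":0.003,"ty":0.036,"tz":0,"roll":0},{"tx":0.006,"ty":0.072,"tz":0,"roll":0},{"tx":0.009,"ty":0.108,"tz":0,"roll":0},{"tx":0.012,"ty":0.144,"tz":0,"roll":0},{"tx":0.015,"ty":0.18,"tz":0,"roll":0}]' >/dev/null; python3 st.py
python3 -m pendant '[{"tx":0,"ty":0,"tz":0,"roll":0}]' >/dev/null; python3 st.py
```

```text
11.9 [ 0.4862 -0.1865  0.1094] yaw 125.2 F [-0.6   0.28 -0.22] gap 84.9 0.0 [-0.58  0.38]
12.5 [ 0.4884 -0.1877  0.1139] yaw 125.4 F [ 0.39 -0.72 -7.15] gap 42.4 31.5 [-0.58  0.37]
13.0 [ 0.4924 -0.142   0.1139] yaw 125.4 F [-0.35 -3.91  3.65] gap 42.1 32.7 [-0.5   0.45]
13.5 [ 0.4961 -0.0971  0.1138] yaw 125.4 F [ 0.04 -3.62  5.77] gap 42.2 32.9 [-0.41  0.54]
13.6 [ 0.4961 -0.0959  0.1139] yaw 125.4 F [0.69 2.48 7.28] gap 42.1 33.1 [-0.41  0.54]
```

Drag: L ≈ 7 N, M ≈ 4 N and R ≈ 3.8 N, including about 2 N of common motion offset and similar loads. So L grips. Release R and go back to L.

```bash

python3 -m pendant '[{"tx":0,"ty":0,"tz":0,"roll":0},{"tx":0,"ty":0,"tz":0,"roll":0},{"tx":0,"ty":0,"tz":0,"roll":0},{"tx":0,"ty":0,"tz":0.2,"roll":0},{"tx":0,"ty":0,"tz":0.4,"roll":0},{"tx":-0.1,"ty":0.2,"tz":0.4,"roll":-0.04},{"tx":-0.2,"ty":0.4,"tz":0.4,"roll":-0.08},{"tx":-0.3,"ty":0.6,"tz":0.4,"roll":-0.12},{"tx":-0.4,"ty":0.8,"tz":0.4,"roll":-0.16},{"tx":-0.5,"ty":0.99,"tz":0.4,"roll":-0.2}]' 85 >/dev/null; python3 st.py
python3 -m pendant '[{"tx":0,"ty":0,"tz":0,"roll":-0.209},{"tx":0,"ty":0,"tz":0,"roll":-0.209},{"tx":0,"ty":0,"tz":0,"roll":-0.209},{"tx":0,"ty":0,"tz":0,"roll":-0.209},{"tx":0,"ty":0,"tz":0,"roll":-0.209},{"tx":0,"ty":0,"tz":0,"roll":-0.209}]' >/dev/null; python3 st.py
python3 - <<'E'
from h import *
r=cam("side"); cv2.imwrite("pics/s2.png",cv2.resize(r["pixels"][100:300,150:400][:,:,::-1],None,fx=3,fy=3,interpolation=cv2.INTER_CUBIC))
E
```

```text
14.6 [0.3848 0.1218 0.2133] yaw 89.7 F [ 0.96  0.23 -0.16] gap 85.0 0.0 [0.03 1.6 ]
15.2 [0.386  0.1203 0.2132] yaw 52.4 F [-0.01  0.18 -0.46] gap 85.2 0.0 [0.02 2.25]
```

View pics/s2.png

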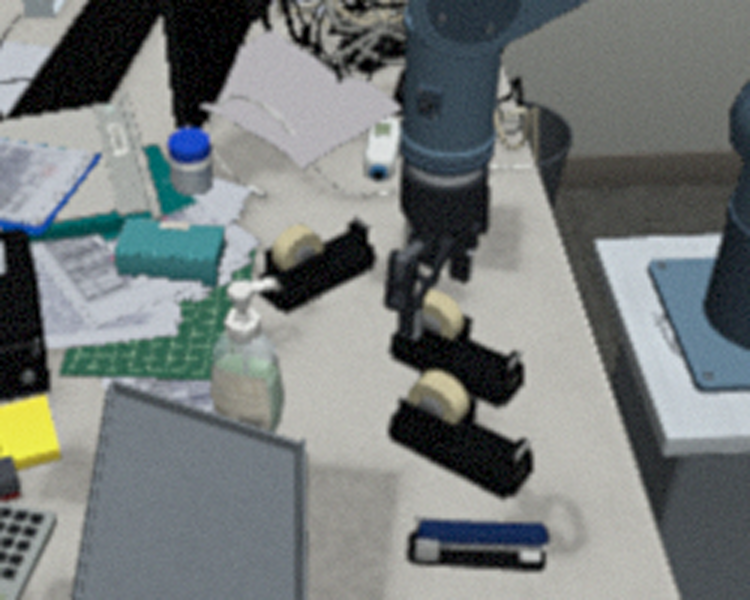

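All three stand upright; R is now at (320,265), M at (455,350) and L at (460,430). Now I pick up L.

```bash

python3 -m pendant '[{"tx":-0.064,"ty":0.161,"tz":0,"roll":-0.004},{"tx":-0.064,"ty":0.161,"tz":-0.2,"roll":-0.004},{"tx":-0.064,"ty":0.161,"tz":-0.3,"roll":-0.004},{"tx":-0.064,"ty":0.161,"tz":-0.41,"roll":-0.004},{"tx":-0.064,"ty":0.161,"tz":-0.41,"roll":-0.004}]' 72 >/dev/null; python3 st.py
python3 -m pendant '[{"tx":0,"ty":0,"tz":0,"roll":0},{"tx":0,"ty":0,"tz":0,"roll":0},{"tx":0,"ty":0,"tz":0,"roll":0},{"tx":0,"ty":0,"tz":0,"roll":0},{"tx":0,"ty":0,"tz":0,"roll":0},{"tx":0,"ty":0,"tz":0,"roll":0}]' 30 60 >/dev/null; python3 st.py
python3 -m pendant '[{"tx":0,"ty":0,"tz":0.1,"roll":0},{"tx":0,"ty":0,"tz":0.2,"roll":0},{"tx":0,"ty":0,"tz":0.3,"roll":0},{"tx":0,"ty":0,"tz":0.4,"roll":0},{"tx":0,"ty":0,"tz":0.5,"roll":0},{"tx":0,"ty":0,"tz":0.5,"roll":0}]' >/dev/null; python3 st.py
```

```text
15.75 [0.3679 0.1603 0.1083] yaw 51.8 F [ 0.17 -0.31  0.05] gap 72.7 0.0 [0.13 2.37]
16.35 [0.3711 0.1604 0.1123] yaw 51.7 F [-1.9  -3.12  8.05] gap 41.4 62.2 [0.13 2.37]
16.95 [0.3717 0.1609 0.2387] yaw 51.7 F [ 1.    0.89 -6.97] gap 41.5 66.4 [0.13 2.37]
```

```bash

python3 -m pendant '[{"tx":0,"ty":-0.17,"tz":0,"roll":0.04},{"tx":0,"ty":-0.34,"tz":0,"roll":0.08},{"tx":0,"ty":-0.51,"tz":0,"roll":0.12},{"tx":0.08,"ty":-0.67,"tz":0,"roll":0.16},{"tx":0.24,"ty":-0.67,"tz":0,"roll":0.181},{"tx":0.4,"ty":-0.67,"tz":0,"roll":0.181},{"tx":0.58,"ty":-0.67,"tz":0,"roll":0.181},{"tx":0.76,"ty":-0.67,"tz":0,"roll":0.181},{"tx":0.9,"ty":-0.67,"tz":0,"roll":0.181},{"tx":1,"ty":-0.67,"tz":0,"roll":0.181}]' >/dev/null; python3 st.py
python3 -m pendant '[{"tx":0.1,"ty":0,"tz":0,"roll":0},{"tx":0.2,"ty":0,"tz":-0.02,"roll":0},{"tx":0.25,"ty":0,"tz":-0.1,"roll":0},{"tx":0.25,"ty":0,"tz":-0.2,"roll":0},{"tx":0.25,"ty":0,"tz":-0.2,"roll":0},{"tx":0.25,"ty":0,"tz":-0.2,"roll":0}]' >/dev/null; python3 st.py
python3 - <<'E'
from h import *
r=cam("top"); u=proj(r,[[.66,-.02,.004]])[0].astype(int); cv2.imwrite("pics/t3.png",cv2.resize(r["pixels"][u[1]-50:u[1]+50,u[0]-65:u[0]+65][:,:,::-1],None,fx=5,fy=5,interpolation=cv2.INTER_CUBIC))
r=cam("side"); u=proj(r,[[.66,-.02,.03]])[0].astype(int); cv2.imwrite("pics/s3.png",cv2.resize(r["pixels"][u[1]-60:u[1]+50,u[0]-65:u[0]+65][:,:,::-1],None,fx=5,fy=5,interpolation=cv2.INTER_CUBIC))
E
```

```text
17.95 [ 0.6218 -0.0069  0.2328] yaw 84.3 F [-1.34 -0.1  -7.72] gap 41.3 66.8 [-0.19  1.48]
18.55 [ 0.6814 -0.0067  0.1833] yaw 84.3 F [ 0.22  0.26 -7.75] gap 42.0 66.7 [-0.17  1.5 ]
```

View pics/s3.png

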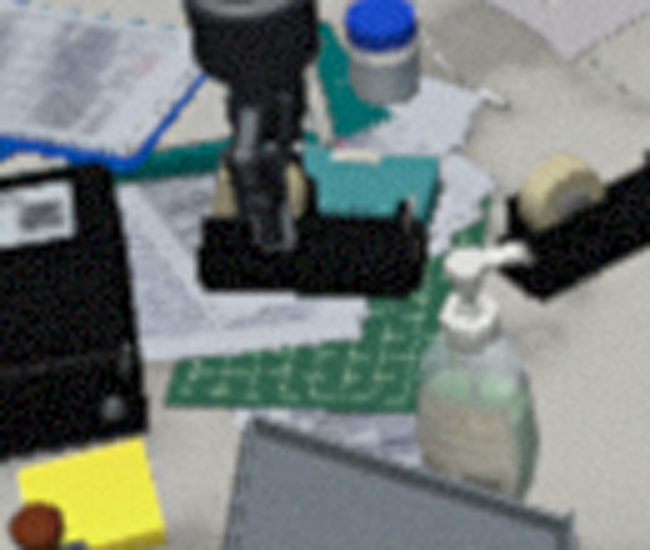

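The side view shows L held level over the mat's left half at (310,250), with its cutter toward the robot. The carton is clear behind it. Lower it.

```bash

python3 -m pendant '[{"tx":0,"ty":0,"tz":-0.1,"roll":0},{"tx":0,"ty":0,"tz":-0.18,"roll":0},{"tx":0,"ty":0,"tz":-0.23,"roll":0},{"tx":0,"ty":0,"tz":-0.25,"roll":0},{"tx":0,"ty":0,"tz":-0.26,"roll":0},{"tx":0,"ty":0,"tz":-0.266,"roll":0},{"tx":0,"ty":0,"tz":-0.266,"roll":0}]' >/dev/null; python3 st.py
```

```text
19.35 [ 0.6833 -0.007   0.1203] yaw 84.3 F [ 0.25 -0.62 -8.59] gap 41.7 66.7 [-0.17  1.5 ]
```

```bash

python3 -m pendant '[{"tx":0,"ty":0,"tz":-0.006,"roll":0},{"tx":0,"ty":0,"tz":-0.01,"roll":0},{"tx":0,"ty":0,"tz":-0.01,"roll":0}]' >/dev/null; python3 st.py
python3 -m pendant '[{"tx":0,"ty":0,"tz":-0.004,"roll":0},{"tx":0,"ty":0,"tz":-0.008,"roll":0},{"tx":0,"ty":0,"tz":-0.008,"roll":0}]' >/dev/null; python3 st.py
```

```text
19.65 [ 0.6828 -0.0069  0.117 ] yaw 84.3 F [ 0.53  0.35 -7.72] gap 41.5 66.7 [-0.17  1.5 ]
19.95 [ 0.6829 -0.0069  0.1164] yaw 84.3 F [-5.83  0.83  4.09] gap 41.9 68.3 [-0.17  1.5 ]
```

```bash

python3 -m pendant '[{"tx":0,"ty":0,"tz":0,"roll":0},{"tx":0,"ty":0,"tz":0,"roll":0},{"tx":0,"ty":0,"tz":0,"roll":0},{"tx":0,"ty":0,"tz":0.1,"roll":0},{"tx":0,"ty":0,"tz":0.25,"roll":0},{"tx":0,"ty":0,"tz":0.4,"roll":0}]' 60 >/dev/null; python3 st.py
python3 -m pendant '[{"tx":-0.12,"ty":-0.06,"tz":0,"roll":0.04},{"tx":-0.28,"ty":-0.12,"tz":0,"roll":0.08},{"tx":-0.44,"ty":-0.2,"tz":0,"roll":0.12},{"tx":-0.6,"ty":-0.28,"tz":0,"roll":0.16},{"tx":-0.748,"ty":-0.354,"tz":0,"roll":0.228},{"tx":-0.748,"ty":-0.354,"tz":0,"roll":0.228},{"tx":-0.748,"ty":-0.354,"tz":0,"roll":0.228}]' 75 >/dev/null; python3 st.py
```

```text
20.55 [ 0.6827 -0.0069  0.2154] yaw 84.3 F [0.72 0.06 0.32] gap 59.7 0.0 [-0.17  1.5 ]
21.25 [ 0.4954 -0.0961  0.2155] yaw 125.2 F [ 0.28 -0.2   0.8 ] gap 74.9 0.0 [-0.41  0.54]
```

```bash
python3 - <<'E'
from h import *
r=cam("side"); m=finder.regions_of("dispenser_a","side")
for x0 in ([.672,-.005,np.pi/2-.1],[.486,-.105,np.pi/2+.615],[.345,.055,np.pi/2-.668]):
    u=proj(r,[[*x0[:2],.03]])[0]; c=[]
    for d in m:
        ys,xs=np.nonzero(d["region"])
        if np.hypot(xs.mean()-u[0],ys.mean()-u[1])<25: c.append(d)
    for d in c[:1]:
        v,f=fit([(r,d["region"].astype(np.float32))],DISP,x0,.0065 if x0[0]>.6 else .0025); print(np.round(v-[0,0,np.pi/2],3),round(f,3),d["p"])
E
```

```text
[ 0.664 -0.003 -0.095] 0.124 0.6
[ 0.486 -0.096  0.617] 0.135 0.67
[ 0.344  0.055 -0.69 ] 0.106 0.63
```

```bash

python3 -m pendant '[{"tx":0,"ty":0,"tz":-0.15,"roll":0},{"tx":0,"ty":0,"tz":-0.3,"roll":0},{"tx":0,"ty":0,"tz":-0.415,"roll":0},{"tx":0,"ty":0,"tz":-0.415,"roll":0},{"tx":0,"ty":0,"tz":-0.415,"roll":0}]' >/dev/null; python3 st.py
python3 -m pendant '[{"tx":0,"ty":0,"tz":0,"roll":0},{"tx":0,"ty":0,"tz":0,"roll":0},{"tx":0,"ty":0,"tz":0,"roll":0},{"tx":0,"ty":0,"tz":0,"roll":0},{"tx":0,"ty":0,"tz":0,"roll":0},{"tx":0,"ty":0,"tz":0,"roll":0}]' 30 28 >/dev/null; python3 st.py
python3 -m pendant '[{"tx":0,"ty":0,"tz":0.1,"roll":0},{"tx":0,"ty":0,"tz":0.2,"roll":0},{"tx":0,"ty":0,"tz":0.3,"roll":0},{"tx":0,"ty":0,"tz":0.4,"roll":0},{"tx":0,"ty":0,"tz":0.5,"roll":0},{"tx":0,"ty":0,"tz":0.5,"roll":0}]' >/dev/null; python3 st.py
```

```text
21.85 [ 0.4965 -0.0951  0.1112] yaw 125.3 F [-0.6  -1.04  0.86] gap 74.9 0.0 [-0.41  0.54]
22.45 [ 0.4969 -0.0957  0.1129] yaw 125.3 F [0.24 0.86 5.83] gap 42.5 31.1 [-0.41  0.54]
23.05 [ 0.497  -0.0959  0.2389] yaw 125.3 F [ 1.96 -0.71 -8.29] gap 42.3 33.7 [-0.41  0.54]
```

```bash

python3 -m pendant '[{"tx":0,"ty":0,"tz":0.15,"roll":0},{"tx":0,"ty":0.1,"tz":0.3,"roll":-0.04},{"tx":0,"ty":0.25,"tz":0.42,"roll":-0.08},{"tx":0,"ty":0.42,"tz":0.42,"roll":-0.12},{"tx":0,"ty":0.6,"tz":0.42,"roll":-0.16},{"tx":0,"ty":0.78,"tz":0.42,"roll":-0.204},{"tx":0.1,"ty":0.9,"tz":0.42,"roll":-0.204},{"tx":0.2,"ty":1,"tz":0.42,"roll":-0.204},{"tx":0.2,"ty":1,"tz":0.42,"roll":-0.204}]' >/dev/null; python3 st.py
python3 -m pendant '[{"tx":0.1,"ty":0.16,"tz":0,"roll":0},{"tx":0.2,"ty":0.3,"tz":0,"roll":0},{"tx":0.212,"ty":0.384,"tz":-0.1,"roll":0},{"tx":0.212,"ty":0.384,"tz":-0.25,"roll":0},{"tx":0.212,"ty":0.384,"tz":-0.4,"roll":0},{"tx":0.212,"ty":0.384,"tz":-0.4,"roll":0},{"tx":0.212,"ty":0.384,"tz":-0.4,"roll":0}]' >/dev/null; python3 st.py
python3 - <<'E'
from h import *
r=cam("side"); u=proj(r,[[.60,.27,.12]])[0].astype(int); v=max(u[1]-65,0);cv2.imwrite("pics/s4.png",cv2.resize(r["pixels"][v:v+140,u[0]-75:u[0]+75][:,:,::-1],None,fx=4,fy=4,interpolation=cv2.INTER_CUBIC))
E
```

```text
23.95 [0.5474 0.1578 0.338 ] yaw 88.8 F [-1.72 -1.01 -7.97] gap 42.4 33.9 [0.08 1.68]
24.65 [0.598  0.2501 0.2393] yaw 88.6 F [ 0.63  0.38 -7.96] gap 42.7 33.8 [0.22 1.82]
```

View pics/s4.png

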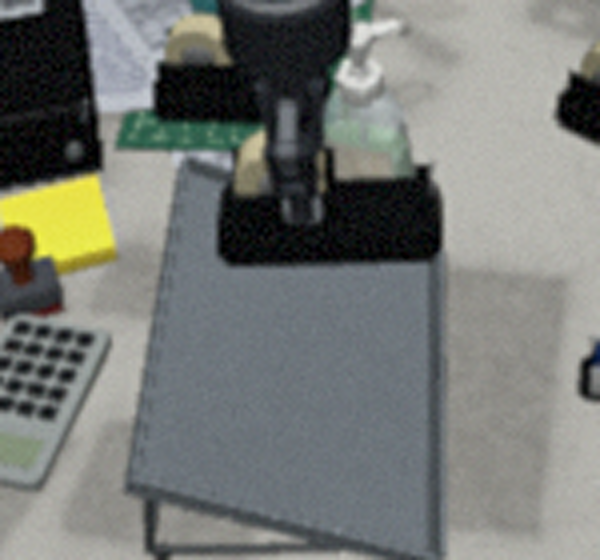

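The side view shows R held level above the tray's right part at (330,220), with its nose reaching over the lip at (440,260). Lower gradually, watching the force.

```bash

python3 -m pendant '[{"tx":0,"ty":0,"tz":-0.06,"roll":0},{"tx":0,"ty":0,"tz":-0.12,"roll":0},{"tx":0,"ty":0,"tz":-0.12,"roll":0}]' >/dev/null; python3 st.py
python3 -m pendant '[{"tx":0,"ty":0,"tz":-0.016,"roll":0},{"tx":0,"ty":0,"tz":-0.032,"roll":0},{"tx":0,"ty":0,"tz":-0.048,"roll":0},{"tx":0,"ty":0,"tz":-0.048,"roll":0}]' >/dev/null; python3 st.py
python3 -m pendant '[{"tx":0,"ty":0,"tz":-0.016,"roll":0},{"tx":0,"ty":0,"tz":-0.032,"roll":0},{"tx":0,"ty":0,"tz":-0.032,"roll":0}]' >/dev/null; python3 st.py
```

```text
25.0 [0.5989 0.2502 0.2118] yaw 88.5 F [-0.73 -0.93 -8.14] gap 42.2 33.7 [0.22 1.82]
25.4 [0.5987 0.2505 0.199 ] yaw 88.6 F [-0.08  0.23 -8.59] gap 42.2 33.8 [0.22 1.82]
25.7 [0.5968 0.251  0.1927] yaw 88.6 F [-10.75  -0.21   5.  ] gap 42.3 36.2 [0.23 1.82]
```

```bash

python3 -m pendant '[{"tx":0,"ty":0,"tz":-0.01,"roll":0},{"tx":0,"ty":0,"tz":-0.02,"roll":0},{"tx":0,"ty":0,"tz":-0.02,"roll":0}]' - 20 >/dev/null; python3 st.py
python3 -m pendant '[{"tx":0,"ty":0,"tz":-0.01,"roll":0},{"tx":0,"ty":0,"tz":-0.02,"roll":0},{"tx":0,"ty":0,"tz":-0.02,"roll":0}]' - 20 >/dev/null; python3 st.py
python3 - <<'E'
from h import *
print(arm.get_state()["ft_torque"])
r=cam("side"); u=proj(r,[[.60,.27,.12]])[0].astype(int); v=max(u[1]-65,0);cv2.imwrite("pics/s5.png",cv2.resize(r["pixels"][v:v+140,u[0]-75:u[0]+75][:,:,::-1],None,fx=4,fy=4,interpolation=cv2.INTER_CUBIC))
E
```

```text
26.0 [0.5952 0.2511 0.1882] yaw 88.6 F [-17.43  -0.47  12.49] gap 42.3 38.0 [0.23 1.82]
26.3 [0.5943 0.2511 0.183 ] yaw 88.6 F [-20.87  -0.94  12.41] gap 42.3 40.1 [0.23 1.82]
[-0.30125586  2.78066813 -0.0693304 ]
```

View pics/s5.png

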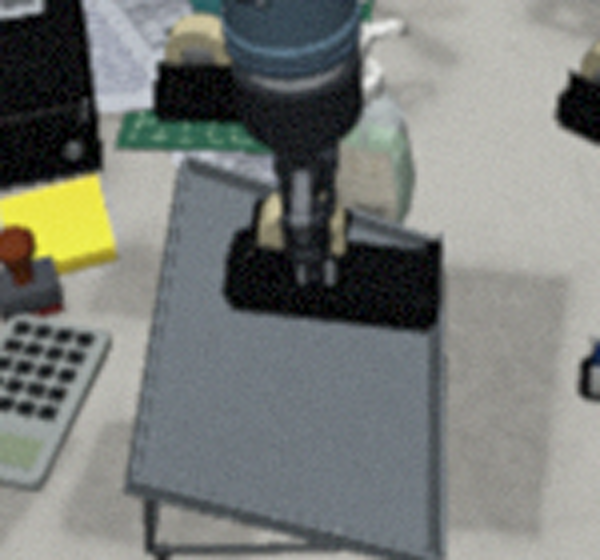

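R is pivoting nose-down onto the slope and is part way over, with the nose at about (435,325) by the lip. Continue.

```bash

python3 -m pendant '[{"tx":0.008,"ty":0,"tz":-0.01,"roll":0},{"tx":0.012,"ty":0,"tz":-0.02,"roll":0},{"tx":0.012,"ty":0,"tz":-0.02,"roll":0}]' >/dev/null; python3 st.py
python3 -m pendant '[{"tx":0,"ty":0,"tz":-0.01,"roll":0},{"tx":0,"ty":0,"tz":-0.02,"roll":0},{"tx":0,"ty":0,"tz":-0.02,"roll":0}]' >/dev/null; python3 st.py
python3 - <<'E'
from h import *
print(arm.get_state()["ft_torque"])
E
```

```text
26.65 [0.598  0.2516 0.1777] yaw 88.6 F [-16.58   1.41   9.88] gap 42.2 42.7 [0.23 1.82]
26.95 [0.5986 0.2516 0.1725] yaw 88.6 F [-14.85   1.26   5.48] gap 42.3 44.5 [0.23 1.82]
[ 0.01531561  1.76462881 -0.03912951]
```

```bash

python3 -m pendant '[{"tx":0,"ty":0,"tz":-0.01,"roll":0},{"tx":0,"ty":0,"tz":-0.01,"roll":0}]' >/dev/null; python3 st.py
python3 -m pendant '[{"tx":0,"ty":0,"tz":-0.01,"roll":0},{"tx":0,"ty":0,"tz":-0.01,"roll":0}]' >/dev/null; python3 st.py
python3 - <<'E'
from h import *
print(arm.get_state()["ft_torque"])
r=cam("side"); u=proj(r,[[.60,.27,.12]])[0].astype(int); v=max(u[1]-65,0);cv2.imwrite("pics/s6.png",cv2.resize(r["pixels"][v:v+140,u[0]-75:u[0]+75][:,:,::-1],None,fx=4,fy=4,interpolation=cv2.INTER_CUBIC))
E
```

```text
27.15 [0.5989 0.2516 0.1711] yaw 88.6 F [-16.55   1.    11.4 ] gap 42.5 45.9 [0.23 1.82]
27.35 [0.5988 0.2516 0.171 ] yaw 88.6 F [-21.27  -1.37  25.5 ] gap 42.3 47.3 [0.23 1.82]
[-0.34463442  2.99316332 -0.11445428]
```

View pics/s6.png

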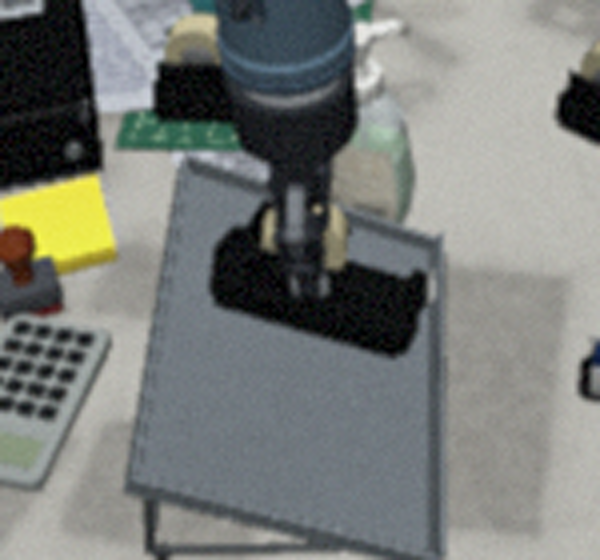

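R lies flat on the slope, parallel to the rim, with the nose at (410,350) about 2–3 cm short of the lip. Slide it down to the lip along the slope.

```bash

python3 -m pendant '[{"tx":-0.01,"ty":0,"tz":0,"roll":0},{"tx":-0.03,"ty":0,"tz":-0.011,"roll":0},{"tx":-0.05,"ty":0.001,"tz":-0.022,"roll":0},{"tx":-0.07,"ty":0.002,"tz":-0.032,"roll":0},{"tx":-0.08,"ty":0.002,"tz":-0.038,"roll":0},{"tx":-0.08,"ty":0.002,"tz":-0.038,"roll":0}]' >/dev/null; python3 st.py
python3 -m pendant '[{"tx":-0.008,"ty":0,"tz":-0.004,"roll":0},{"tx":-0.016,"ty":0,"tz":-0.0085,"roll":0},{"tx":-0.016,"ty":0,"tz":-0.0085,"roll":0}]' >/dev/null; python3 st.py
python3 -m pendant '[{"tx":-0.008,"ty":0,"tz":-0.004,"roll":0},{"tx":-0.016,"ty":0,"tz":-0.0085,"roll":0},{"tx":-0.016,"ty":0,"tz":-0.0085,"roll":0}]' >/dev/null; python3 st.py
```

```text
28.0 [0.5833 0.2523 0.1631] yaw 88.6 F [-8.99 -0.07 22.63] gap 42.4 47.1 [0.23 1.83]
28.3 [0.5823 0.2522 0.1627] yaw 88.6 F [-2.18  0.17 24.99] gap 42.2 47.4 [0.23 1.83]
28.6 [0.5816 0.2522 0.1625] yaw 88.6 F [ 3.98 -0.68 28.02] gap 42.5 47.8 [0.23 1.83]
```

```bash

python3 -m pendant '[{"tx":0,"ty":0,"tz":0.004,"roll":0},{"tx":0.004,"ty":0,"tz":0.006,"roll":0},{"tx":0.004,"ty":0,"tz":0.006,"roll":0}]' >/dev/null; python3 st.py
python3 -m pendant '[{"tx":0,"ty":0,"tz":0,"roll":0},{"tx":0,"ty":0,"tz":0,"roll":0},{"tx":0,"ty":0,"tz":0,"roll":0},{"tx":0,"ty":0,"tz":0.1,"roll":0},{"tx":0,"ty":0,"tz":0.25,"roll":0},{"tx":0,"ty":0,"tz":0.4,"roll":0},{"tx":0,"ty":0,"tz":0.4,"roll":0}]' 62 >/dev/null; python3 st.py
python3 -m pendant '[{"tx":-0.13,"ty":-0.12,"tz":0,"roll":-0.04},{"tx":-0.26,"ty":-0.24,"tz":0,"roll":-0.08},{"tx":-0.39,"ty":-0.36,"tz":0,"roll":-0.12},{"tx":-0.52,"ty":-0.48,"tz":0,"roll":-0.16},{"tx":-0.65,"ty":-0.6,"tz":0,"roll":-0.205},{"tx":-0.78,"ty":-0.72,"tz":-0.1,"roll":-0.205},{"tx":-0.91,"ty":-0.816,"tz":-0.2,"roll":-0.205},{"tx":-0.91,"ty":-0.816,"tz":-0.2,"roll":-0.205},{"tx":-0.91,"ty":-0.816,"tz":-0.2,"roll":-0.205}]' 75 >/dev/null; python3 st.py
python3 - <<'E'
from h import *
r=cam("side"); r2=cam("top")
a=r["pixels"][130:330,150:380]; b=r2["pixels"][90:210,100:330]
cv2.imwrite("pics/p7.png",np.vstack([cv2.resize(x[:,:,::-1],None,fx=f,fy=f,interpolation=cv2.INTER_CUBIC) for x,f in((a,1.9),(b,1.9))]))
E
```

```text
28.9 [0.5818 0.2522 0.1625] yaw 88.6 F [ 4.67  0.1  20.34] gap 42.9 47.1 [0.23 1.83]
29.6 [0.5772 0.2519 0.2598] yaw 88.6 F [ 0.39 -0.53  0.54] gap 61.8 0.0 [0.23 1.83]
30.5 [0.3462 0.0468 0.2032] yaw 51.6 F [ 0.78 -0.46  1.25] gap 75.2 0.0 [-0.19  2.05]
```

View pics/p7.png

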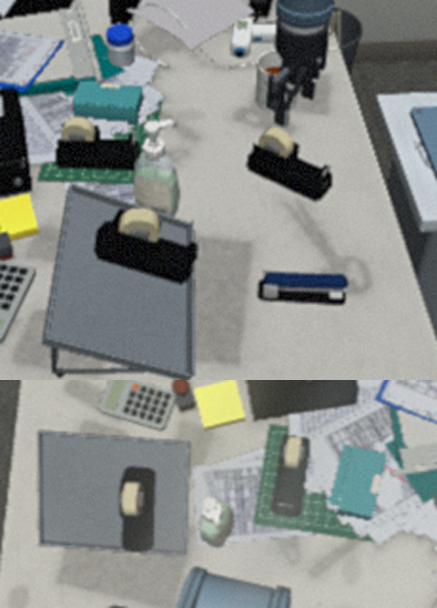

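R rests in the tray against the lip, L stands on the mat parallel to its edge beside the carton, and M stands alone on the desk with the gripper by it. (That was the last picture.) Now I fetch M the same way.

```bash

python3 -m pendant '[{"tx":0.029,"ty":0.004,"tz":-0.1,"roll":0},{"tx":0.029,"ty":0.004,"tz":-0.25,"roll":0},{"tx":0.029,"ty":0.004,"tz":-0.366,"roll":0},{"tx":0.029,"ty":0.004,"tz":-0.366,"roll":0},{"tx":0.029,"ty":0.004,"tz":-0.366,"roll":0}]' >/dev/null; python3 st.py
python3 -m pendant '[{"tx":0,"ty":0,"tz":0,"roll":0},{"tx":0,"ty":0,"tz":0,"roll":0},{"tx":0,"ty":0,"tz":0,"roll":0},{"tx":0,"ty":0,"tz":0,"roll":0},{"tx":0,"ty":0,"tz":0,"roll":0},{"tx":0,"ty":0,"tz":0,"roll":0}]' 30 28 >/dev/null; python3 st.py
python3 -m pendant '[{"tx":0,"ty":0,"tz":0.1,"roll":0},{"tx":0,"ty":0,"tz":0.2,"roll":0},{"tx":0,"ty":0,"tz":0.35,"roll":0},{"tx":0,"ty":0,"tz":0.5,"roll":0},{"tx":0,"ty":0,"tz":0.7,"roll":0},{"tx":0,"ty":0,"tz":0.9,"roll":0},{"tx":0,"ty":0,"tz":0.9,"roll":0}]' >/dev/null; python3 st.py
```

```text
31.1 [0.3557 0.0484 0.1128] yaw 51.7 F [0.08 0.69 0.18] gap 75.0 0.0 [-0.18  2.06]
31.7 [0.3557 0.0479 0.1138] yaw 51.7 F [-0.78  0.47  5.79] gap 42.3 28.2 [-0.18  2.06]
32.4 [0.3568 0.0478 0.3438] yaw 51.7 F [ 2.5  -0.89 -8.96] gap 42.1 36.8 [-0.18  2.06]
```

```bash

python3 -m pendant '[{"tx":0.03,"ty":0.18,"tz":0,"roll":0.04},{"tx":0.06,"ty":0.36,"tz":0,"roll":0.08},{"tx":0.1,"ty":0.54,"tz":0,"roll":0.12},{"tx":0.16,"ty":0.71,"tz":0,"roll":0.16},{"tx":0.25,"ty":0.86,"tz":0,"roll":0.205},{"tx":0.35,"ty":1,"tz":0,"roll":0.205},{"tx":0.5,"ty":1,"tz":0,"roll":0.205},{"tx":0.5,"ty":1,"tz":0,"roll":0.205}]' >/dev/null; python3 st.py
python3 -m pendant '[{"tx":0.15,"ty":0.06,"tz":0,"roll":0},{"tx":0.3,"ty":0.12,"tz":0,"roll":0},{"tx":0.46,"ty":0.175,"tz":0,"roll":0},{"tx":0.47,"ty":0.175,"tz":-0.1,"roll":0},{"tx":0.47,"ty":0.175,"tz":-0.25,"roll":0},{"tx":0.47,"ty":0.175,"tz":-0.4,"roll":0},{"tx":0.47,"ty":0.175,"tz":-0.4,"roll":0},{"tx":0.47,"ty":0.175,"tz":-0.4,"roll":0}]' >/dev/null; python3 st.py
```

```text
33.2 [0.4827 0.2985 0.3341] yaw 88.6 F [-0.18 -1.22 -9.11] gap 42.5 36.2 [0.36 1.95]
34.0 [0.5961 0.3412 0.2354] yaw 88.6 F [ 0.45  0.13 -7.34] gap 42.1 36.0 [0.36 1.95]
```

```bash

python3 -m pendant '[{"tx":0.024,"ty":0,"tz":-0.06,"roll":0},{"tx":0.024,"ty":0,"tz":-0.12,"roll":0},{"tx":0.024,"ty":0,"tz":-0.14,"roll":0},{"tx":0.024,"ty":0,"tz":-0.14,"roll":0}]' - 20 >/dev/null; python3 st.py
python3 -m pendant '[{"tx":0,"ty":0,"tz":-0.016,"roll":0},{"tx":0,"ty":0,"tz":-0.032,"roll":0},{"tx":0,"ty":0,"tz":-0.032,"roll":0}]' >/dev/null; python3 st.py
python3 -m pendant '[{"tx":0,"ty":0,"tz":-0.012,"roll":0},{"tx":0.004,"ty":0,"tz":-0.024,"roll":0},{"tx":0.004,"ty":0,"tz":-0.036,"roll":0},{"tx":0.004,"ty":0,"tz":-0.036,"roll":0}]' >/dev/null; python3 st.py
```

```text
34.4 [0.6023 0.3415 0.201 ] yaw 88.6 F [-0.68  0.01 -8.37] gap 42.2 36.0 [0.36 1.95]
34.7 [0.6015 0.3423 0.197 ] yaw 88.6 F [-9.82 -2.17  4.31] gap 42.0 37.9 [0.36 1.95]
35.1 [0.5998 0.3427 0.1885] yaw 88.7 F [-19.72  -2.65  10.78] gap 42.4 41.4 [0.36 1.95]
```

```bash

python3 -m pendant '[{"tx":0,"ty":0,"tz":-0.01,"roll":0},{"tx":0,"ty":0,"tz":-0.02,"roll":0},{"tx":0,"ty":0,"tz":-0.03,"roll":0},{"tx":0,"ty":0,"tz":-0.04,"roll":0},{"tx":0,"ty":0,"tz":-0.04,"roll":0}]' >/dev/null; python3 st.py
python3 -m pendant '[{"tx":0,"ty":0,"tz":-0.01,"roll":0},{"tx":0,"ty":0,"tz":-0.02,"roll":0},{"tx":0,"ty":0,"tz":-0.02,"roll":0}]' >/dev/null; python3 st.py
python3 -m pendant '[{"tx":0,"ty":0,"tz":-0.01,"roll":0},{"tx":0,"ty":0,"tz":-0.01,"roll":0}]' >/dev/null; python3 st.py
```

```text
35.6 [0.6012 0.3432 0.1781] yaw 88.7 F [-14.31   0.48   4.66] gap 42.0 44.4 [0.36 1.95]
35.9 [0.6018 0.3433 0.1736] yaw 88.6 F [-13.11   1.11   5.89] gap 42.4 45.9 [0.36 1.95]
36.1 [0.6017 0.3433 0.1735] yaw 88.7 F [-17.67  -1.85  17.35] gap 42.0 47.3 [0.36 1.95]
```

Flat again (height stops falling, force rises). Slide it to the lip.

```bash

python3 -m pendant '[{"tx":-0.01,"ty":0,"tz":-0.006,"roll":0},{"tx":-0.03,"ty":0,"tz":-0.017,"roll":0},{"tx":-0.05,"ty":0.001,"tz":-0.028,"roll":0},{"tx":-0.07,"ty":0.002,"tz":-0.038,"roll":0},{"tx":-0.085,"ty":0.002,"tz":-0.046,"roll":0},{"tx":-0.085,"ty":0.002,"tz":-0.046,"roll":0}]' >/dev/null; python3 st.py
python3 -m pendant '[{"tx":-0.008,"ty":0,"tz":-0.004,"roll":0},{"tx":-0.016,"ty":0,"tz":-0.0085,"roll":0},{"tx":-0.016,"ty":0,"tz":-0.0085,"roll":0}]' >/dev/null; python3 st.py
python3 -m pendant '[{"tx":-0.008,"ty":0,"tz":-0.004,"roll":0},{"tx":-0.016,"ty":0,"tz":-0.0085,"roll":0},{"tx":-0.016,"ty":0,"tz":-0.0085,"roll":0}]' >/dev/null; python3 st.py
```

```text
36.7 [0.5843 0.3443 0.1646] yaw 88.6 F [-7.94  0.13 21.52] gap 42.4 47.7 [0.37 1.96]
37.0 [0.581  0.3444 0.1629] yaw 88.6 F [-7.02  0.58 22.74] gap 42.2 47.9 [0.37 1.96]
37.3 [0.5802 0.3443 0.1626] yaw 88.6 F [-1.09 -1.35 25.2 ] gap 41.8 48.2 [0.37 1.97]
```

At the lip. Release, rise and back off, then check every pose.

```bash

python3 -m pendant '[{"tx":-0.006,"ty":0,"tz":-0.001,"roll":0},{"tx":-0.006,"ty":0,"tz":0.004,"roll":0},{"tx":-0.006,"ty":0,"tz":0.004,"roll":0}]' >/dev/null; python3 st.py
python3 -m pendant '[{"tx":0,"ty":0,"tz":0,"roll":0},{"tx":0,"ty":0,"tz":0,"roll":0},{"tx":0,"ty":0,"tz":0,"roll":0},{"tx":0,"ty":0,"tz":0.1,"roll":0},{"tx":0,"ty":0,"tz":0.25,"roll":0},{"tx":0,"ty":0,"tz":0.4,"roll":0},{"tx":0,"ty":0,"tz":0.6,"roll":0},{"tx":0,"ty":0,"tz":0.7,"roll":0}]' 62 >/dev/null; python3 st.py
python3 -m pendant '[{"tx":-0.2,"ty":-0.1,"tz":0,"roll":0},{"tx":-0.4,"ty":-0.2,"tz":0,"roll":0},{"tx":-0.6,"ty":-0.3,"tz":0,"roll":0},{"tx":-0.8,"ty":-0.4,"tz":0,"roll":0},{"tx":-0.9,"ty":-0.5,"tz":0,"roll":0},{"tx":-0.9,"ty":-0.6,"tz":0,"roll":0},{"tx":-0.9,"ty":-0.6,"tz":0,"roll":0}]' >/dev/null; python3 st.py
python3 - <<'E'
from h import *
T=np.array([.610,.296,.062]); M=R.from_euler("zy",[-.025,-np.radians(28)]).as_matrix()
M=M if M[2,0]>0 else R.from_euler("zy",[-.025,np.radians(28)]).as_matrix()
for c in("top","side"):
    r=cam(c); ds=finder.regions_of("dispenser_a",c)
    for d in ds:
        ys,xs=np.nonzero(d["region"]); u=np.array([xs.mean(),ys.mean()]); m=d["region"].astype(np.float32)
        for nm,b0 in(("R",[-.023,-.045,np.pi/2]),("M",[-.023,.046,np.pi/2])):
            P=T+M@np.array([b0[0],b0[1],.03])
            if np.hypot(*(proj(r,[P])[0]-u))<18:
                def cost(v):
                    s=render(r,DISP,T+M@np.array([v[0],v[1],.0025]),M@R.from_euler("z",v[2]).as_matrix()); return 1-np.minimum(s,m).sum()/np.maximum(s,m).sum()
                o=minimize(cost,b0,method="Nelder-Mead",options=dict(initial_simplex=[b0]+[np.array(b0)+q for q in np.diag([.01,.01,.1])],xatol=2e-4))
                print(c,nm,"bed x,y,yaw",(o.x-[0,0,np.pi/2]).round(3),round(o.fun,3))
        if np.hypot(*(proj(r,[[.67,-.004,.04]])[0]-u))<18:
            v,f=fit([(r,m)],DISP,[.67,-.004,np.pi/2-.1],.0065); print(c,"L",(v-[0,0,np.pi/2]).round(3),round(f,3))
    for q in ("swab_box","wipes_tub","sanitiser","mug","thermometer","stapler"):
        print(c,q,[(np.round(d["position"],3).tolist(),round(d["p"],2)) for d in finder.recognise(q,c)[:2]])
E
```

```text
37.6 [0.58   0.3441 0.1626] yaw 88.5 F [ 5.99  0.5  17.41] gap 42.0 47.4 [0.37 1.97]
38.4 [0.574  0.3428 0.333 ] yaw 88.6 F [ 0.73  1.   -0.2 ] gap 62.1 0.0 [0.37 1.97]
39.1 [0.3464 0.1904 0.3284] yaw 88.5 F [0.76 0.26 0.73] gap 62.3 0.0 [0.22 1.82]
top R bed x,y,yaw [-0.019 -0.046  0.003] 0.23
top M bed x,y,yaw [-0.021  0.046 -0.024] 0.099
top L [ 0.671 -0.008 -0.112] 0.087
top L [0.65  0.029 0.051] 0.696
top swab_box [([0.648, -0.123, 0.051], 0.88), ([0.573, 0.344, 0.091], 0.42)]
top wipes_tub [([0.63, -0.279, 0.078], 0.87)]
top sanitiser [([0.554, 0.112, 0.112], 0.77)]
top mug [([0.337, -0.147, 0.058], 0.81)]
top thermometer [([0.375, -0.34, 0.03], 0.79), ([0.575, 0.341, 0.091], 0.7)]
top stapler [([0.322, 0.292, 0.034], 0.67)]
side M bed x,y,yaw [-0.022  0.05  -0.02 ] 0.073
side L [ 0.666 -0.003 -0.1  ] 0.091
side R bed x,y,yaw [-0.026 -0.045 -0.017] 0.173
side swab_box [([0.652, -0.109, 0.049], 0.67)]
side wipes_tub [([0.634, -0.262, 0.064], 0.54)]
side sanitiser [([0.563, 0.133, 0.1], 0.62)]
side mug [([0.344, -0.117, 0.064], 0.78)]
side thermometer [([0.371, -0.337, 0.031], 0.62)]
side stapler [([0.36, 0.297, 0.027], 0.79), ([0.583, 0.365, 0.092], 0.36)]
```

```bash
python3 -c "
from rig import order; print(order.finish_job())"
```

```text
the job is handed in; nothing more can be done
None
```

The job is handed in: the gripping dispenser (the one that started on the left) stands square on the mat, cutter toward the robot. The two that slip lie flat side by side against the tray's lower lip. The last camera check showed nothing else on the desk had moved, and the job took about 40 s.

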